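Put the piled lids back on their pots

TASK

The washed lids lie piled up beside their four open pots. Working down from the top of the pile, take the lids off one at a time and seat each, cork down and level, in the pot of its own colour before taking the next; leave the pots standing where they are, and do not disturb the jug or the tea tin.

Things in the scene. Friction and masses are not known exactly. Their poses are not given: they have to be found in the camera images.
- lid_yellow: yellow lid: round yellow disc 38 mm across and 12 mm thick (its lowest 4 mm pale wood) over a cork plug 8 mm deep that tapers from 22 mm at the disc to 14 mm at its foot; 20 mm high in all. Origin: centre of the plug's underside; z up, disc from 8 to 20 mm above the origin; x and y mean nothing (round). Grip it across the disc, from above. At the start it is in the pile: on top of the blue lid. Weighs about 39 g.
- lid_blue: blue lid: round blue disc 48 mm across and 12 mm thick (its lowest 4 mm pale wood) over a cork plug 8 mm deep that tapers from 32 mm at the disc to 24 mm at its foot; 20 mm high in all. Origin: centre of the plug's underside; z up, disc from 8 to 20 mm above the origin; x and y mean nothing (round). Grip it across the disc, from above. At the start it is in the pile: second from the top, on the red lid. Weighs about 44 g.
- lid_red: red lid: round red disc 58 mm across and 12 mm thick (its lowest 4 mm pale wood) over a cork plug 8 mm deep that tapers from 42 mm at the disc to 34 mm at its foot; 20 mm high in all. Origin: centre of the plug's underside; z up, disc from 8 to 20 mm above the origin; x and y mean nothing (round). Grip it across the disc, from above. At the start it is in the pile: third, on the green lid. Weighs about 49 g.
- lid_green: green lid: round green disc 68 mm across and 12 mm thick (its lowest 4 mm pale wood) over a cork plug 8 mm deep that tapers from 52 mm at the disc to 44 mm at its foot; 20 mm high in all. Origin: centre of the plug's underside; z up, disc from 8 to 20 mm above the origin; x and y mean nothing (round). Grip it across the disc, from above. At the start it is in the pile: lowest, standing on the worktop. Weighs about 54 g.
- pot_yellow: open glazed yellow pot, round, 60 mm high, widest 52 mm near the foot, 36 mm outside at the rim, mouth 26 mm wide; empty and hollow, loose, 0.5 kg. Origin: centre of its underside, on the worktop; z up, so the rim is 60 mm above it. A seated yellow lid has its disc flat on the rim and its plug in the mouth, its origin 52 mm above the pot's.
- pot_blue: open glazed blue pot, round, 60 mm high, widest 62 mm near the foot, 46 mm outside at the rim, mouth 36 mm wide; empty and hollow, loose, 0.5 kg. Origin: centre of its underside, on the worktop; z up, so the rim is 60 mm above it. A seated blue lid has its disc flat on the rim and its plug in the mouth, its origin 52 mm above the pot's.
- pot_red: open glazed red pot, round, 60 mm high, widest 72 mm near the foot, 56 mm outside at the rim, mouth 46 mm wide; empty and hollow, loose, 0.5 kg. Origin: centre of its underside, on the worktop; z up, so the rim is 60 mm above it. A seated red lid has its disc flat on the rim and its plug in the mouth, its origin 52 mm above the pot's.
- pot_green: open glazed green pot, round, 60 mm high, widest 82 mm near the foot, 66 mm outside at the rim, mouth 56 mm wide; empty and hollow, loose, 0.5 kg. Origin: centre of its underside, on the worktop; z up, so the rim is 60 mm above it. A seated green lid has its disc flat on the rim and its plug in the mouth, its origin 52 mm above the pot's.
- creamer: bystander: white jug with a handle, 67x103 mm, 85 mm high, behind the work; leave it alone. Origin: centre of its underside. Above it a wall shelf overhangs the whole length of the worktop, front edge at x = 0.58 m, underside 0.47 m up: carry lids low and straight across, not in a wide arc under it.
- tea_tin: bystander: black tea tin with a pale patterned band, round, 73 mm across, 121 mm high, behind the work; leave it alone. Origin: centre of its underside.
Not all that is in view belongs to the job. There is more than one size of the lid_green; the one meant has the size given above.

How it is judged:
By the outcome, as a careful person would: the job done as asked, in the order asked, and still so for the second after the job is handed in, with the robot touching nothing.
It also fails if it takes over 112 s, if anything falls off the work surface, if the arm or the gripper's body presses on something with over 40 N, if the wrist force passes 120 N, or if a joint passes its speed limit or range.

ROBOT

A 6-joint arm with a two-finger parallel gripper is mounted at the origin on a cart in front of the work surface, level with it; the furniture and walls round the work are solid. World frame = base frame: x ahead of the robot, y to its left, z up, the work surface at z = 0. Lengths are in m, angles in rad, forces in N, time in s.
With the tool pointing down it reaches from about 0.35 to 0.775 m from the base axis. Payload 5.5 kg.
Tool frame: the origin (TCP) lies on the centre line of the jaws, within the pads' length; the fingertips stand 14 mm ahead of it and the grasp point (between the pads) lies 5 mm behind it; z points along the fingers, y is the line along which they close (so a half turn about z gives the same grasp; the last joint's range is limited). The gripper opens to 85 mm and grips with 20 to 120 N. Pads are 22 mm wide; open, the fingers measure 114 mm over their backs; the gripper's body (76 mm by 85 mm) begins 54 mm behind the grasp point. The pads swing forward as they close: fully open they stand 13 mm farther back than shut.
Start: joints at [-1.306, 0.313, 0.046, 1.304, 0, 1.431], TCP at [0.226, -0.529, 0.245] pointing down, gripper open.
Joint ranges: [-2.76, 2.76], [-0.86, 1.69], [-1.03, 1.26], [-2.2, 2.34], [-1.47, 1.5], [-3.14, 3.14]. Speed limits (rad/s): [2.57, 2.57, 3.14, 3.14, 3.14, 3.14].

INTERFACE

Orientations are given as a unit quaternion [w, x, y, z].
In Python, from station import bot gives the robot as it stands.
- The arm moves only by the tool carry_out, never from a script. Its argument "targets" is a list of rows, each a list of 5 numbers: the shift along the tool's x, y, z each as a share of 0.6 m, from -1 to 1, then the turn about the tool's z as a share of 90 degrees, from -1 to 1, then the closure, from 0 (fully open) to 1 (shut). A call has 1 to 12 rows; each row is the pose to reach, as a shift and turn from the pose commanded when the call began, along the tool's axes at that moment; what a row does not reach only later rows make up. A row lasts 1/12 s, in which the tool goes at most 41.7 mm and 7.16 degrees, less where a joint would pass 70% of its speed; a pose out of reach is approached as far as the arm can. A call with a number of a shift or a turn outside -1 to 1 is refused whole. A call with a gripper value outside its range is refused whole. The fingers move at their own pace and stop on an object; "grip_force" is the grip in N (left out, the last holds). Time passes only in rows, so rows that repeat a pose let the fingers close. It gives the time, the measured TCP pose, the force, the opening and the grip force at its end, in the units of the state.
- bot.get_obs(): the state, without advancing time (a new reading comes with each control period).
- bot.camera(name): name is "scene" or "top"; returns the picture (420x560x3 uint8, red, green, blue); there is no depth.
- bot.camera_params(name): a dict with "vertical_fov" (degrees; the focal length in pixels is half the picture's height over the tangent of half this angle, whatever the lens; pixels are square), "cx", "cy" (the principal point, pixels), "rvec" (rotation vector, rad) and "tvec" (3), from world to camera coordinates, as OpenCV has them. Camera axes: x right, y down, z forward; pixel columns grow to the right and rows downward; lengths in m; the calibration is good to about 2 mm. A picture is of the moment at which its call begins. camera_params takes no time and is no camera call.
- bot.job_done(): hands the job in; it is judged then, once.
The state is a dict: "time": time; "joint_positions": joint angles; "joint_velocities": joint speeds; "joint_torque": joint torques, N m; "ee_pos": TCP position; "orientation": TCP orientation; "ft_force": force on the tool from outside, world axes, zero at the start; "wrist_torque": the same for the moment, N m; "finger_gap": finger opening in m; "grasp_force": force on a finger pad.
Only numpy, scipy, OpenCV 4.12 (cv2) and the standard library are available. Lean on these libraries where they do the work, as an engineer would, in place of code of your own. Each camera call takes 0.05 s, during which the arm holds its last target. There are 200 camera calls.

## Working session

There is one attempt and no reset: what is moved stays moved. The work goes in short steps, Python scripts to look and compute and a tool call to move; the robot and the scene stay as the last step left them, time stands still between calls to the robot, and variables do not carry over. Pictures are saved under pics/ and viewed, at most 14 in all, crops included, and the job is handed in when it is done.

Besides the shell and the picture viewer there is one more tool, called as name(argument=value, ...) on one line, values as JSON. carry_out: Moves the arm, as the interface text tells. Shift numbers are shares of 0.6 m and turn numbers shares of 90 degrees, none past 1 either way. Its arguments: {"type":"object","properties":{"targets":{"type":"array"},"grip_force":{"type":"number"}},"required":["targets"]}

```bash
ls; mkdir -p pics; python3 - <<'E'
from station import bot
import cv2
for n in ("scene","top"):
    cv2.imwrite(f"pics/{n}0.png",cv2.cvtColor(bot.camera(n),cv2.COLOR_RGB2BGR)); print(n,bot.camera_params(n))
print(bot.get_obs())
E
```

```text
pics
scene {'vertical_fov': 44.72953440977937, 'cx': 272.3466071939315, 'cy': 209.38623507954517, 'rvec': array([ 1.87581933, -0.90285008,  0.56353113]), 'tvec': array([-0.3208345 ,  0.24292047,  1.06120752])}
top {'vertical_fov': 44.67015769346482, 'cx': 274.59323786048424, 'cy': 213.01335809363312, 'rvec': array([ 2.15654627, -2.10416917,  0.18104485]), 'tvec': array([-0.00654038,  0.52428158,  1.50284999])}
{'time': 0.1, 'joint_positions': array([-1.30559383e+00,  3.13939252e-01,  4.51018555e-02,  1.30364647e+00,
        2.51728794e-05,  1.43123295e+00]), 'joint_velocities': array([-0.00051445, -0.00222256,  0.00469357, -0.00076186,  0.00089846,
        0.00188525]), 'joint_torque': array([ 1.83754586e-03, -4.81727135e+01,  2.99242687e+01,  1.26993665e-02,
       -1.23864461e-04, -2.28725817e-06]), 'ee_pos': array([ 0.22633609, -0.5280945 ,  0.24449391]), 'orientation': array([-8.42893351e-04,  9.79590033e-01,  2.01004119e-01, -4.04086421e-05]), 'ft_force': array([-0.94149305, -0.21862965,  0.28515833]), 'wrist_torque': array([0.01395019, 0.00709337, 0.0054244 ]), 'grasp_force': 0.0, 'finger_gap': 0.08532083964535762}
```

View pics/scene0.png

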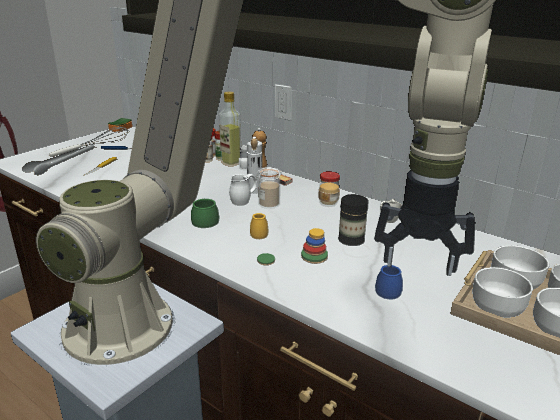

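View pics/top0.png

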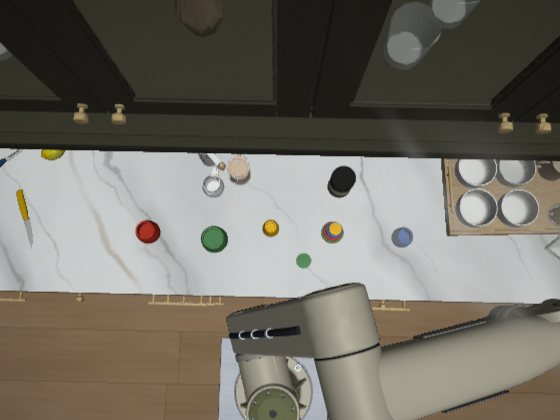

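The scene view shows the pile at (316,245), the yellow pot at (259,226), the green pot at (205,213) and the blue pot at (389,282). A flat green disc lies at (266,258), and the arm hides the red pot. In the top view the pile is at (332,232). The pots are yellow (271,228), green (214,239), red (148,232) and blue (403,237), and the loose green disc is at (304,261).

Possible mix-ups for the green lid are the pile's bottom disc and the loose green disc at (304,261). I'll check both in a close crop.

```bash
cat > h.py <<'E'
import numpy as np, cv2
from station import bot
def cam(n):
    p=bot.camera_params(n); f=210/np.tan(np.radians(p['vertical_fov'])/2)
    return np.array([[f,0,p['cx']],[0,f,p['cy']],[0,0,1]]),p['rvec'],p['tvec']
def plane(n,uv,z):
    K,r,t=cam(n); R=cv2.Rodrigues(r)[0]
    d=R.T@np.linalg.inv(K)@np.array([uv[0],uv[1],1.]); c=-R.T@t
    return (c+d*(z-c[2])/d[2])[:2]
def proj(n,P):
    K,r,t=cam(n); return cv2.projectPoints(np.array(P,float).reshape(-1,1,3),r,t,K,None)[0].reshape(-1,2)
def shot(n): return cv2.cvtColor(bot.camera(n),cv2.COLOR_RGB2BGR)
def crop(im,x0,y0,w,h,s): return cv2.resize(im[y0:y0+h,x0:x0+w],None,fx=s,fy=s,interpolation=cv2.INTER_CUBIC)
E
python3 - <<'E'
from h import *
t=cv2.imread('pics/top0.png'); s=cv2.imread('pics/scene0.png')
a=np.hstack([crop(t,300,205,60,66,6),crop(s,280,220,60,66,6)])
cv2.imwrite('pics/pile.png',a)
b=np.vstack([crop(t,125,205,190,70,4)])
cv2.imwrite('pics/pots.png',b)
for n,uv,z in [("red",(148,231),.06),("green",(214,238),.06),("yel",(271,227),.06),("blue",(403,236),.06),("ytop",(335,229),.08),("dec",(304,261),.012)]:
    print(n,plane('top',uv,z))
for n,uv,z in [("ytop",(317,233),.08),("gpot",(205,204),.06),("ypot",(259,217),.06),("bpot",(389,270),.06)]: print(n,plane('scene',uv,z))
E
```

```text
red [0.4580363 0.3822179]
green [0.44188636 0.18457579]
yel [0.47908624 0.01596248]
blue [ 0.46169165 -0.37741143]
ytop [ 0.47486258 -0.1727274 ]
dec [ 0.38399203 -0.08665877]
ytop [ 0.46884952 -0.17730522]
gpot [0.43996422 0.18342652]
ypot [0.4745129  0.01331357]
bpot [ 0.45911803 -0.37930486]
```

View pics/pile.png

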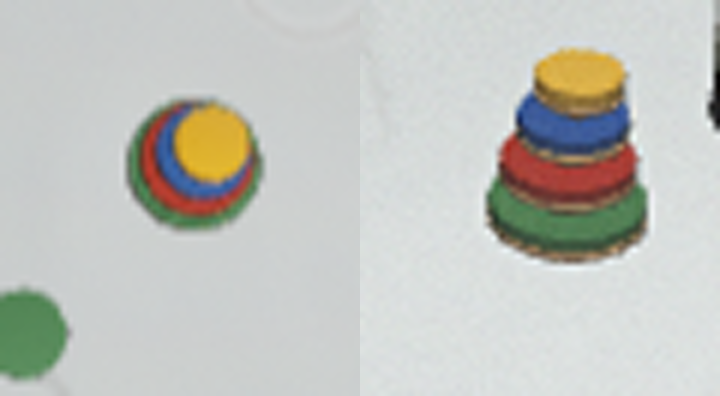

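View pics/pots.png

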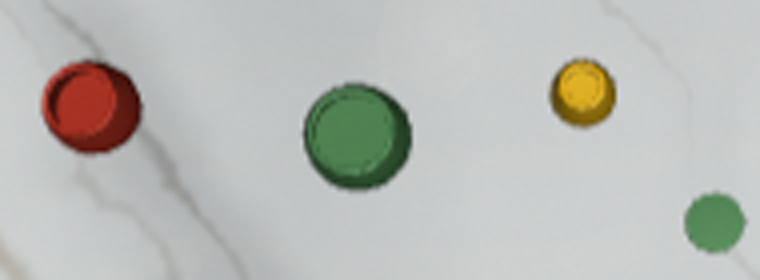

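The crops confirm it. The pile's bottom disc at top pixel (332,233) is about 22 px across, which is 68 mm, and carries the other lids. The loose green disc at (304,261) is only about 15 px and lies alone, so it's the decoy. Next I'll measure the lids and pots precisely.

```bash
cat >> h.py <<'E'
from scipy.optimize import minimize
def circ(x,y,z,r,n=72):
    a=np.linspace(0,2*np.pi,n,endpoint=False); return np.c_[x+r*np.cos(a),y+r*np.sin(a),np.full(n,z)]
HUE={'yellow':(15,32),'blue':(105,125),'red':(0,6),'green':(50,80)}
R={'yellow':.019,'blue':.024,'red':.029,'green':.034}
def lidfit(im,n,col,x,y,zb,win=.03):
    """disc centre by matching hull centroid of coloured band (zb+12..zb+20) with the colour mask"""
    h=cv2.cvtColor(im,cv2.COLOR_BGR2HSV); lo,hi=HUE[col]
    m=cv2.inRange(h,(lo,110,50),(hi,255,255))
    c=proj(n,[x,y,zb+.016])[0]; r=int(proj(n,circ(x,y,zb+.016,R[col]+win))[:,0].max()-c[0])
    k=np.zeros_like(m); cv2.circle(k,(int(c[0]),int(c[1])),r,255,-1); m&=k
    nl,lab,st,cen=cv2.connectedComponentsWithStats(m); i=1+np.argmax(st[1:,4]); 
    obs=cen[i]
    def hullc(p):
        P=proj(n,np.r_[circ(*p,zb+.012,R[col]),circ(*p,zb+.02,R[col])]).astype(np.float32)
        M=cv2.moments(cv2.convexHull(P)); return np.array([M['m10']/M['m00'],M['m01']/M['m00']]),M['m00']
    p=np.array([x,y])
    for _ in range(5):
        e=obs-hullc(p)[0]; J=np.array([(hullc(p+d)[0]-hullc(p)[0])/.001 for d in np.eye(2)*.001]).T
        p=p+np.linalg.solve(J,e)
    return p,st[i,4]/hullc(p)[1]
def rimfit(im,n,col,x,y):
    g=np.float32(cv2.cvtColor(im,cv2.COLOR_BGR2GRAY)); 
    G=sum(np.hypot(cv2.Scharr(ch,cv2.CV_32F,1,0),cv2.Scharr(ch,cv2.CV_32F,0,1)) for ch in cv2.split(np.float32(im)))
    def s(p):
        t=0
        for r,w in((R[col]-.001,1),(R[col]-.006,.6)):
            q=proj(n,circ(p[0],p[1],.06,r)).astype(np.float32)
            t+=w*cv2.remap(G,q[:,0].reshape(1,-1),q[:,1].reshape(1,-1),cv2.INTER_LINEAR).clip(0,900).mean()
        return -t
    best=min(((s((x+i*.001,y+j*.001)),x+i*.001,y+j*.001) for i in range(-10,11) for j in range(-10,11)))
    return np.array(minimize(s,best[1:],method='Nelder-Mead',options=dict(initial_simplex=np.array(best[1:])+[[0,0],[.001,0],[0,.001]])).x),-best[0]
E
python3 - <<'E'
from h import *
ims={'top':cv2.imread('pics/top0.png'),'scene':cv2.imread('pics/scene0.png')}
big={n:cv2.resize(i,None,fx=4,fy=4,interpolation=cv2.INTER_CUBIC) for n,i in ims.items()}
P={'red':(.458,.385),'green':(.441,.184),'yellow':(.476,.0145),'blue':(.460,-.378)}
for n in ims:
    print(n,'lid',lidfit(ims[n],n,'yellow',.472,-.175,.06))
    for c,(x,y) in P.items():
        if (n,c)!=('scene','red'): print(n,c,rimfit(ims[n],n,c,x,y))
# overlays for check
t=big['top'].copy(); s=big['scene'].copy()
from h import proj
for n,b in(('top',t),('scene',s)):
    for c,(x,y) in P.items():
        p=rimfit(ims[n],n,c,x,y)[0]
        for r in (R[c]-.001,R[c]-.006):
            q=((proj(n,circ(*p,.06,r))+.5)*4-.5).astype(int); cv2.polylines(b,[q],True,(255,255,255),1)
    p=lidfit(ims[n],n,'yellow',.472,-.175,.06)[0]
    cv2.polylines(b,[((proj(n,circ(*p,.08,.019))+.5)*4-.5).astype(int)],True,(0,0,0),1)
f=lambda b,x,y:b[int(4*y)-85:int(4*y)+85,int(4*x)-85:int(4*x)+85]
a=np.hstack([f(t,*q) for q in((148,232),(214,239),(271,228),(403,237))])
d=np.hstack([f(s,*q) for q in((317,240),(205,209),(259,222),(389,276))])
cv2.imwrite('pics/ov.png',np.vstack([a,d]))
E
```

```text
top lid (array([ 0.47715103, -0.17288299]), np.float64(0.9320561270257323))
top red (array([0.46051199, 0.39118261]), np.float32(1400.667))
top green (array([0.44226345, 0.18772828]), np.float32(1341.0784))Traceback (most recent call last):
  File "<stdin>", line 8, in <module>
  File "h.py", line 45, in rimfit
    return np.array(minimize(s,best[1:],method='Nelder-Mead',options=dict(initial_simplex=np.array(best[1:])+[[0,0],[.001,0],[0,.001]])).x),-best[0]
                    ~~~~~~~~^^^^^^^^^^^^^^^^^^^^^^^^^^^^^^^^^^^^^^^^^^^^^^^^^^^^^^^^^^^^^^^^^^^^^^^^^^^^^^^^^^^^^^^^^^^^^^^^^^^^^^^^^^^^
    res = _minimize_neldermead(fun, x0, args, callback, bounds=bounds,
                               **options)
    fsim[j] = func(sim[j])
              ~~~~^^^^^^^^
    fx = function(np.copy(x), *(wrapper_args + args))
  File "h.py", line 41, in s
    q=proj(n,circ(p[0],p[1],.06,r)).astype(np.float32)
      ~~~~^^^^^^^^^^^^^^^^^^^^^^^^^
  File "h.py", line 11, in proj
    K,r,t=cam(n); return cv2.projectPoints(np.array(P,float).reshape(-1,1,3),r,t,K,None)[0].reshape(-1,2)
          ~~~^^^
  File "h.py", line 4, in cam
    p=bot.camera_params(n); f=210/np.tan(np.radians(p['vertical_fov'])/2)
ValueError: time passes only in moves, steps and waits
```

```bash
sed -i 's/^def cam(n):/import functools\n@functools.lru_cache\ndef cam(n):/' h.py
cat > ov.py <<'E'
from h import *
ims={'top':cv2.imread('pics/top0.png'),'scene':cv2.imread('pics/scene0.png')}
P={'red':(.460,.388),'green':(.441,.186),'yellow':(.476,.0145),'blue':(.460,-.378)}
out=[]
for n,C in(('top',((148,232),(214,239),(271,228),(403,237))),('scene',((317,240),(205,209),(259,222),(389,276)))):
    b=cv2.resize(ims[n],None,fx=4,fy=4,interpolation=cv2.INTER_CUBIC)
    for c,(x,y) in P.items():
        if (n,c)==('scene','red'): continue
        p,sc=rimfit(ims[n],n,c,x,y); print(n,c,p.round(4),sc)
        for r in (R[c]-.001,R[c]-.006):
            cv2.polylines(b,[((proj(n,circ(*p,.06,r))+.5)*4-.5).astype(int)],True,(255,255,255),1)
    p,q=lidfit(ims[n],n,'yellow',.472,-.175,.06); print(n,'lid',p.round(4),q)
    cv2.polylines(b,[((proj(n,circ(*p,.08,.019))+.5)*4-.5).astype(int)],True,(0,0,0),1)
    out.append(np.hstack([b[int(4*y)-85:int(4*y)+85,int(4*x)-85:int(4*x)+85] for x,y in C]))
cv2.imwrite('pics/ov.png',np.vstack(out))
E
python3 ov.py
```

```text
top red [0.4605 0.3912] 1400.667
top green [0.4423 0.1877] 1341.0784
top yellow [0.4792 0.0183] 1414.4258
top blue [ 0.464  -0.3823] 1284.0282
top lid [ 0.4772 -0.1729] 0.9320561270257323
scene green [0.4442 0.196 ] 1439.0457
scene yellow [0.479  0.0225] 1440.0
scene blue [ 0.4646 -0.3796] 1434.906
scene lid [ 0.4744 -0.1711] 0.8773300556958846
```

View pics/ov.png

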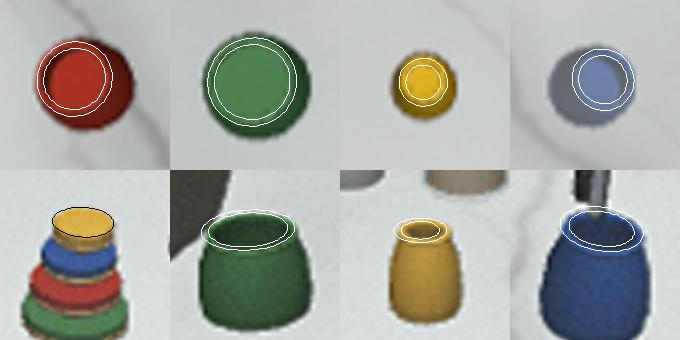

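```bash
sed -i 's/\.clip(0,900)/.clip(0,4000)/; s/float32(im)))$/float32(cv2.GaussianBlur(im,(3,3),0))))/' h.py; python3 ov.py
```

```text
top red [0.4603 0.3945] 3297.2407
top green [0.4355 0.1748] 2918.6519
top yellow [0.4663 0.0224] 3259.878
top blue [ 0.4687 -0.3819] 2183.7043
top lid [ 0.4772 -0.1729] 0.9320561270257323
scene green [0.4448 0.1936] 4063.6519
scene yellow [0.4803 0.0197] 3989.67
scene blue [ 0.4631 -0.381 ] 4054.5762
scene lid [ 0.4744 -0.1711] 0.8773300556958846
```

View pics/ov.png

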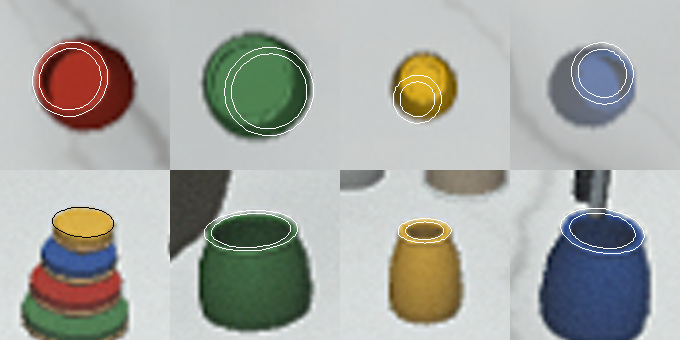

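```bash
cat >> h.py <<'E'
def potfit(im,n,col,x,y):
    s=4; b=cv2.resize(im,None,fx=s,fy=s,interpolation=cv2.INTER_CUBIC)
    h=cv2.cvtColor(b,cv2.COLOR_BGR2HSV); lo,hi=HUE[col]
    m=cv2.inRange(h,(lo,60,20),(hi,255,255))|(cv2.inRange(h,(172,60,20),(180,255,255)) if col=='red' else 0)
    c=(proj(n,[[x,y,.03]])[0]*s).astype(int); w=140
    m=m[c[1]-w:c[1]+w,c[0]-w:c[0]+w]
    nl,lab,st,_=cv2.connectedComponentsWithStats(m); m=np.uint8(lab==1+np.argmax(st[1:,4]))
    m=cv2.morphologyEx(m,cv2.MORPH_CLOSE,np.ones((9,9)))
    cs=cv2.findContours(m,0,1)[0]; m=cv2.drawContours(m*0,cs,-1,1,-1)
    r0=R[col]
    def sil(p):
        X,Y,zw,df,zr=p
        Q=np.r_[circ(X,Y,.0585,r0-.001),circ(X,Y,.055,r0-.001),circ(X,Y,zw,r0+.007),circ(X,Y,0,r0+.007-df)]
        q=cv2.convexHull(((proj(n,Q)+.5)*s-.5-(c-w)).astype(np.float32))
        k=np.zeros(m.shape,np.uint8); cv2.fillPoly(k,[np.round(q*16).astype(np.int32)],1,shift=4); return k
    f=lambda p:(sil(p)!=m).sum()/m.sum()+ (1 if not(.01<p[2]<.045) else 0)+abs(p[3]-.004)*2
    p0=np.array([x,y,.022,.004,0])
    r=minimize(f,p0,method='Nelder-Mead',options=dict(initial_simplex=p0+np.r_[np.zeros((1,5)),np.diag([.006,.006,.008,.004,.001])],maxiter=400))
    return r.x[:4],r.fun
E
python3 - <<'E'
from h import *
P={'red':(.460,.390),'green':(.442,.190),'yellow':(.479,.019),'blue':(.463,-.381)}
for n in('top','scene'):
    im=cv2.imread(f'pics/{n}0.png')
    for c,(x,y) in P.items():
        if (n,c)!=('scene','red'): p,f=potfit(im,n,c,x,y); print(n,c,p.round(4),round(f,3))
E
```

```text
top red [0.462  0.3931 0.025  0.0039] 0.041
top green [0.4453 0.1889 0.0207 0.0039] 0.104
top yellow [0.4813 0.0179 0.0264 0.0043] 0.083
top blue [ 0.4696 -0.392   0.0318  0.009 ] 0.82
scene green [0.4424 0.1922 0.0112 0.007 ] 0.048
scene yellow [0.4821 0.0218 0.0175 0.0033] 0.027
scene blue [ 0.4629 -0.381   0.0137  0.0041] 0.031
```

```bash
cat > mv.py <<'E'
import sys, numpy as np
from station import bot
from scipy.spatial.transform import Rotation as Ro
o=bot.get_obs(); w,x,y,z=o['orientation']; A=Ro.from_quat([x,y,z,w]).as_matrix()
yaw=np.degrees(np.arctan2(A[1,0],A[0,0]))
print('t',o['time'],'tcp',o['ee_pos'].round(4),'yaw',yaw.round(2),'z',A[:,2].round(4),'gap',round(o['finger_gap'],4),'F',o['ft_force'].round(1),'grip',round(o['grasp_force'],1),'j',o['joint_positions'].round(2))
for a in sys.argv[1:]:
    v=[float(s) for s in a.split(',')]
    print(a,((A.T@(np.array(v[:3])-o['ee_pos']))/.6).round(4),'turn',round(-(v[3]-yaw)/90,4) if len(v)>3 else '')
E
python3 mv.py .476,-.172,.16,90
```

```text
t 0.1 tcp [ 0.2263 -0.5281  0.2445] yaw 23.19 z [-4.0e-04  1.6e-03 -1.0e+00] gap 0.0853 F [-0.9 -0.2  0.3] grip 0.0 j [-1.31  0.31  0.05  1.3   0.    1.43]
.476,-.172,.16,90 [ 0.6162 -0.3814  0.1416] turn -0.7423
```

carry_out(targets=[[0.616,-0.381,0.1416,-0.742,0.4],[0.616,-0.381,0.1416,-0.742,0.4],[0.616,-0.381,0.1416,-0.742,0.4],[0.616,-0.381,0.1416,-0.742,0.4],[0.616,-0.381,0.1416,-0.742,0.4],[0.616,-0.381,0.1416,-0.742,0.4],[0.616,-0.381,0.1416,-0.742,0.4],[0.616,-0.381,0.1416,-0.742,0.4],[0.616,-0.381,0.1416,-0.742,0.4],[0.616,-0.381,0.1416,-0.742,0.4],[0.616,-0.381,0.1416,-0.742,0.4],[0.616,-0.381,0.1416,-0.742,0.4]], grip_force=20)

```text
time: 1.1
ee_pos: [0.4773, -0.1685, 0.1588]
orientation: [-0.001, 0.705, 0.709, 0.0]
ft_force: [0.2, -0.3, 1.0]
finger_gap: 0.0511
grasp_force: 0.0
```

carry_out(targets=[[0,0,0,0,0.4],[0,0,0,0,0.4],[0,0,0,0,0.4]])

```text
time: 1.35
ee_pos: [0.4758, -0.1738, 0.1605]
orientation: [0.0, 0.708, 0.706, -0.0]
ft_force: [-0.1, -0.1, -0.9]
finger_gap: 0.0509
grasp_force: 0.0
```

```bash
python3 mv.py .476,-.172,.079,90; python3 - <<'E'
from h import *
s=shot('scene'); t=shot('top'); cv2.imwrite('pics/scene1.png',s); cv2.imwrite('pics/top1.png',t)
print(bot.get_obs()['ee_pos'], lidfit(s,'scene','yellow',.474,-.171,.06))
o=bot.get_obs()['ee_pos']
b=cv2.resize(s,None,fx=4,fy=4,interpolation=cv2.INTER_CUBIC)
for dz in(.014,0,-.0): # tip level, tcp level, marks across closing axis x
    for dx in(-.025,.025):
        q=((proj('scene',[[o[0]+dx,o[1],o[2]-dz]])[0]+.5)*4-.5).astype(int); cv2.circle(b,tuple(map(int,q)),2,(0,0,255),-1)
c=proj('scene',[[o[0],o[1],.11]])[0]*4
cv2.imwrite('pics/g1.png',b[int(c[1])-300:int(c[1])+220,int(c[0])-250:int(c[0])+250])
E
```

```text
t 1.35 tcp [ 0.4758 -0.1738  0.1605] yaw 89.89 z [-1.e-04 -4.e-04 -1.e+00] gap 0.0509 F [-0.1 -0.1 -0.9] grip 0.0 j [-0.51  0.22 -0.29  1.06 -0.    1.06]
.476,-.172,.079,90 [0.003  0.0004 0.1358] turn -0.0012
[ 0.47576437 -0.17407165  0.16058766] (array([ 0.47423359, -0.17092901]), np.float64(0.9148444310056277))
```

View pics/g1.png

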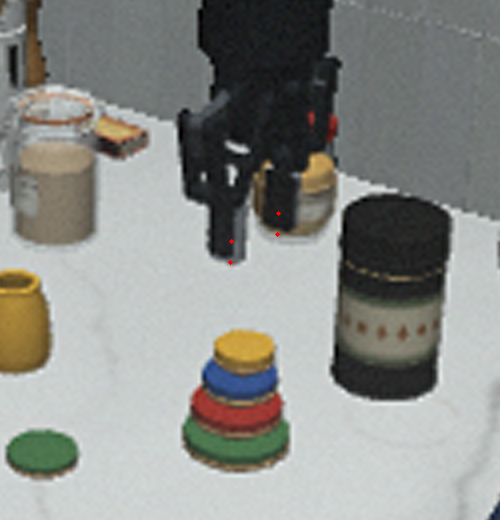

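The picture shows the open jaws above the pile, with finger tips at (228,260) and (283,230) in the crop. They match the projected tip marks at TCP−14 mm. The pile is untouched, with the yellow lid at (244,352).

carry_out(targets=[[0.002,0,0.06,0,0.4],[0.002,0,0.11,0,0.4],[0.002,0,0.13,0,0.4],[0.002,0,0.138,0,0.4],[0.002,0,0.138,0,0.4],[0.002,0,0.138,0,0.4]])

```text
time: 1.95
ee_pos: [0.4765, -0.1726, 0.0783]
orientation: [0.001, 0.708, 0.707, 0.0]
ft_force: [-0.3, 0.0, 0.1]
finger_gap: 0.0512
grasp_force: 0.0
```

```bash
python3 mv.py .476,-.172,.0765,90
```

```text
t 1.95 tcp [ 0.4765 -0.1726  0.0783] yaw 89.91 z [ 9.e-04 -6.e-04 -1.e+00] gap 0.0512 F [-0.3  0.   0.1] grip 0.0 j [-0.51  0.3  -0.41  0.86 -0.    1.07]
.476,-.172,.0765,90 [ 0.001  -0.0008  0.003 ] turn -0.001
```

carry_out(targets=[[0,0,0.0025,0,0.45],[0,0,0.0025,0,0.5],[0,0,0.0025,0,0.55],[0,0,0.0025,0,0.6],[0,0,0.0025,0,0.7],[0,0,0.0025,0,0.7],[0,0,0.0025,0,0.7]], grip_force=25)

```text
time: 2.53
ee_pos: [0.4769, -0.1721, 0.0771]
orientation: [0.001, 0.707, 0.707, 0.0]
ft_force: [-0.7, -1.0, 7.3]
finger_gap: 0.0367
grasp_force: 24.9
```

carry_out(targets=[[0,0,-0.008,0,0.7],[0,0,-0.03,0,0.7],[0,0,-0.07,0,0.7],[0,0,-0.1,0,0.7],[0,0,-0.1,0,0.7],[0,0,-0.1,0,0.7]])

```text
time: 3.03
ee_pos: [0.4769, -0.172, 0.137]
orientation: [0.001, 0.707, 0.707, 0.0]
ft_force: [-0.1, 0.1, 0.1]
finger_gap: 0.0368
grasp_force: 25.2
```

```bash
python3 mv.py .4805,.0195,.145,90; python3 - <<'E'
from h import *
s=shot('scene'); t=shot('top'); cv2.imwrite('pics/scene2.png',s); cv2.imwrite('pics/top2.png',t)
o=bot.get_obs()['ee_pos']; c=proj('scene',[[o[0],o[1],.08]])[0]
c2=proj('top',[[o[0],o[1],.08]])[0]
cv2.imwrite('pics/g2.png',np.hstack([crop(s,int(c[0])-50,int(c[1])-60,100,130,4),crop(t,int(c2[0])-45,int(c2[1])-65,90,130,4)]))
E
```

```text
t 3.0333 tcp [ 0.4769 -0.172   0.137 ] yaw 89.98 z [ 0.0021 -0.0011 -1.    ] gap 0.0368 F [-0.1  0.1  0.1] grip 25.2 j [-0.5   0.24 -0.32  1.    0.    1.07]
.4805,.0195,.145,90 [ 0.3191  0.006  -0.0138] turn -0.0002
```

View pics/g2.png

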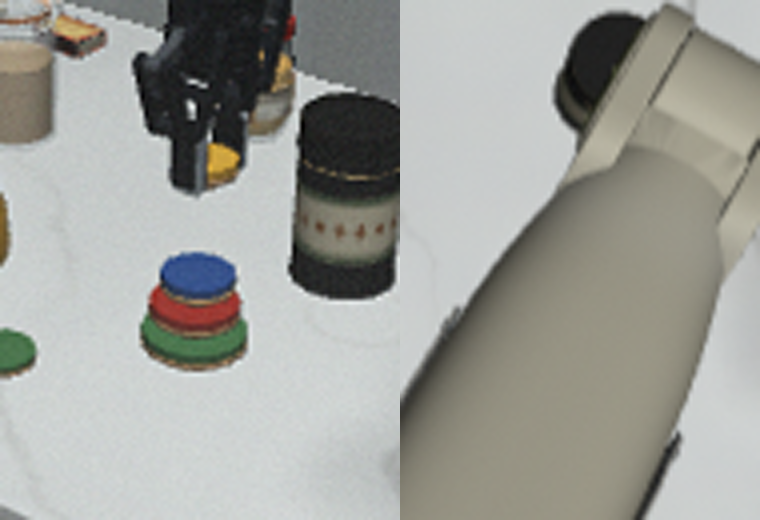

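The yellow lid is held level between the pads at crop (220,165), and the blue, red and green lids are undisturbed at (198,275), (195,305) and (193,335).

carry_out(targets=[[0.06,0.001,0,0,0.7],[0.12,0.002,0,0,0.7],[0.18,0.003,0,0,0.7],[0.24,0.004,0,0,0.7],[0.29,0.005,0,0,0.7],[0.319,0.005,0,0,0.7],[0.319,0.005,0.02,0,0.7],[0.319,0.005,0.06,0,0.7],[0.319,0.005,0.078,0,0.7],[0.319,0.005,0.078,0,0.7],[0.319,0.005,0.078,0,0.7]])

```text
time: 4.05
ee_pos: [0.4777, 0.02, 0.0878]
orientation: [-0.001, 0.707, 0.707, -0.001]
ft_force: [0.2, 0.1, -0.1]
finger_gap: 0.0373
grasp_force: 25.2
```

```bash
python3 mv.py .4800,.0195,.073,90; python3 - <<'E'
from h import *
s=shot('scene'); cv2.imwrite('pics/scene3.png',s)
c=proj('scene',[[.48,.02,.07]])[0]
b=crop(s,int(c[0])-40,int(c[1])-40,80,80,7)
cv2.imwrite('pics/g3.png',b)
E
```

```text
t 4.05 tcp [0.4777 0.02   0.0878] yaw 89.98 z [-3.8e-03  4.0e-04 -1.0e+00] gap 0.0373 F [ 0.2  0.1 -0.1] grip 25.2 j [-0.13  0.24 -0.46  0.87 -0.    1.44]
.4800,.0195,.073,90 [-0.0008  0.0039  0.0247] turn -0.0002
```

View pics/g3.png

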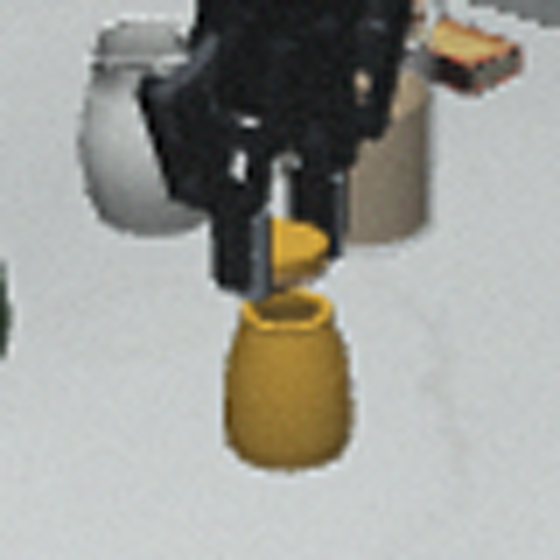

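```bash
python3 - <<'E'
from h import *
s=cv2.imread('pics/scene3.png')
c=proj('scene',[[.48,.02,.07]])[0]; x0,y0=int(c[0])-25,int(c[1])-25
def draw(b,Q,col): cv2.polylines(b,[np.round((proj('scene',Q)-[x0,y0]+.5)*11-.5).astype(int)],True,col,1)
b=crop(s,x0,y0,50,50,11)
draw(b,circ(.4777,.02,.0908,.019),(255,0,0)); draw(b,circ(.4777,.02,.0828,.019),(255,0,0))
draw(b,circ(.4805,.0205,.06,.018),(255,0,255)); draw(b,circ(.4805,.0205,.06,.013),(255,0,255))
cv2.imwrite('pics/g4.png',b)
E
```

```text
(no output)
```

View pics/g4.png

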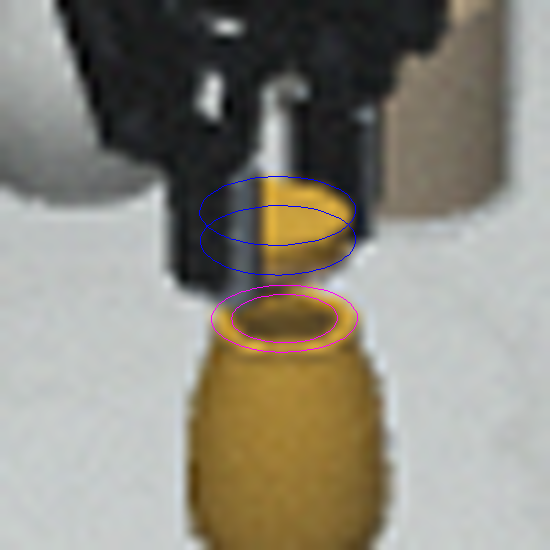

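The overlay agrees to about 1 mm: the held disc (277,225) sits at the TCP, and the pot rim (285,320) is at (0.4805, 0.0205).

carry_out(targets=[[0.0005,0.001,0.01,0,0.7],[0.0005,0.001,0.015,0,0.7],[0.0005,0.001,0.018,0,0.7],[0.0005,0.001,0.018,0,0.7],[0.0005,0.001,0.018,0,0.7]])

```text
time: 4.52
ee_pos: [0.4799, 0.0199, 0.0785]
orientation: [0.0, 0.707, 0.707, -0.0]
ft_force: [-0.0, -1.0, -0.9]
finger_gap: 0.0367
grasp_force: 25.2
```

```bash
python3 mv.py .4805,.0203,.072,90
```

```text
t 4.5167 tcp [0.4799 0.0199 0.0785] yaw 89.96 z [ 1.e-04 -1.e-04 -1.e+00] gap 0.0367 F [-0.  -1.  -0.9] grip 25.2 j [-0.13  0.25 -0.47  0.85 -0.    1.45]
.4805,.0203,.072,90 [0.0007 0.001  0.0108] turn -0.0004
```

carry_out(targets=[[0.0005,0.001,0.005,0,0.7],[0.0005,0.001,0.01,0,0.7],[0.0005,0.001,0.01,0,0.7]])

```text
time: 4.77
ee_pos: [0.4804, 0.0203, 0.072]
orientation: [0.0, 0.707, 0.707, -0.0]
ft_force: [0.3, -0.7, -0.9]
finger_gap: 0.0366
grasp_force: 25.4
```

carry_out(targets=[[0,0,0,0,0.53],[0,0,0,0,0.5],[0,0,0,0,0.47],[0,0,0,0,0.45]])

```text
time: 5.1
ee_pos: [0.4805, 0.0203, 0.0725]
orientation: [0.0, 0.707, 0.707, 0.0]
ft_force: [-0.4, 0.5, 0.1]
finger_gap: 0.0469
grasp_force: 0.0
```

carry_out(targets=[[0,0,-0.02,0,0.4],[0,0,-0.06,0,0.4],[0,0,-0.12,0,0.4],[0,0,-0.15,0,0.4],[-0.06,0,-0.15,0,0.4],[-0.12,0,-0.15,0,0.4],[-0.18,0,-0.15,0,0.4],[-0.24,0,-0.15,0,0.4],[-0.24,0,-0.15,0,0.4]])

```text
time: 5.85
ee_pos: [0.4812, -0.1292, 0.1628]
orientation: [0.002, 0.709, 0.705, -0.0]
ft_force: [1.3, -0.6, 0.5]
finger_gap: 0.0513
grasp_force: 0.0
```

```bash
python3 - <<'E'
from h import *
s=shot('scene'); t=shot('top'); cv2.imwrite('pics/scene5.png',s); cv2.imwrite('pics/top5.png',t)
for n,im in(('scene',s),('top',t)):
    print(n,'blue',[np.round(v,4) for v in lidfit(im,n,'blue',.474,-.173,.04)],'yel',[np.round(v,4) for v in lidfit(im,n,'yellow',.48,.02,.052,.004)])
def ov(im,n,x,y,zs,col,k=45,f=6):
    c=proj(n,[[x,y,zs[0]]])[0]; x0,y0=int(c[0])-k//2,int(c[1])-k//2; b=crop(im,x0,y0,k,k,f)
    for z in zs: cv2.polylines(b,[np.round((proj(n,circ(x,y,z,R[col]))-[x0,y0]+.5)*f-.5).astype(int)],True,(255,255,255),1)
    return b
cv2.imwrite('pics/g5.png',np.hstack([ov(s,'scene',.4805,.0205,(.064,.072),'yellow'),ov(s,'scene',.476,-.172,(.052,.06),'blue'),ov(t,'top',.476,-.172,(.052,.06),'blue')]))
E
python3 mv.py .476,-.172,.16,90
```

```text
scene blue [array([ 0.4758, -0.1677]), np.float64(0.7845)] yel [array([0.4754, 0.0172]), np.float64(1.0876)]
t 5.95 tcp [ 0.4802 -0.1249  0.1624] yaw 89.79 z [-0.e+00  2.e-04 -1.e+00] gap 0.0513 F [ 0.6  0.4 -0.6] grip 0.0 j [-0.42  0.2  -0.31  1.06  0.    1.16]
.476,-.172,.16,90 [-0.0784 -0.0067  0.004 ] turn -0.0024Traceback (most recent call last):
  File "<stdin>", line 4, in <module>
  File "h.py", line 27, in lidfit
    nl,lab,st,cen=cv2.connectedComponentsWithStats(m); i=1+np.argmax(st[1:,4]);
                                                           ~~~~~~~~~^^^^^^^^^^
    return _wrapfunc(a, 'argmax', axis=axis, out=out, **kwds)
    return bound(*args, **kwds)
ValueError: attempt to get argmax of an empty sequence
```

```bash
cat >> h.py <<'E'
LV={'green':0.,'red':.02,'blue':.04,'yellow':.06}
def pilefit(views,cols,start):
    """painter's render of the lids in cols (bottom first) against hue labels; views=[(name,img)]"""
    s=4; data=[]; ctr=np.mean([start[c] for c in cols],0)
    for n,im in views:
        b=cv2.resize(im,None,fx=s,fy=s,interpolation=cv2.INTER_CUBIC); c=(proj(n,[[*ctr,.03]])[0]*s).astype(int); w=100
        h=cv2.cvtColor(b[c[1]-w:c[1]+w,c[0]-w:c[0]+w],cv2.COLOR_BGR2HSV); L=np.zeros(h.shape[:2],np.uint8)
        for i,k in enumerate(cols):
            lo,hi=HUE[k]; m=cv2.inRange(h,(max(lo-4,0),125 if k!='yellow' else 140,40),(hi+4,255,255))
            if k=='red': m|=cv2.inRange(h,(172,125,40),(180,255,255))
            L[m>0]=i+1
        data.append((n,c-w,L))
    def ren(n,o,p):
        I=np.zeros((200,200),np.uint8)
        for i,k in enumerate(cols):
            x,y=p[k]; z=LV[k]; r=R[k]
            for a,bz,rr,v in((z+.008,z+.012,r,0),(z+.012,z+.02,r,i+1)):
                q=cv2.convexHull(((proj(n,np.r_[circ(x,y,a,rr,48),circ(x,y,bz,rr,48)])+.5)*s-.5-o).astype(np.float32))
                cv2.fillPoly(I,[np.round(q*16).astype(np.int32)],v,shift=4)
        return I
    P={k:np.array(start[k],float) for k in cols}
    cost=lambda P:sum((ren(n,o,P)!=L).sum() for n,o,L in data)
    for st in(.004,.002,.001):
        for _ in range(2):
            for k in cols[::-1]:
                f=lambda v:cost({**P,k:v})
                P[k]=minimize(f,P[k],method='Nelder-Mead',options=dict(initial_simplex=P[k]+np.array([[-.4,-.4],[1,0],[0,1]])*st,xatol=1e-4,fatol=1,maxfev=35)).x
    return P,cost(P)/sum((L>0).sum() for _,_,L in data)
def tile(im,n,x,y,zs,r,k=45,f=5):
    c=proj(n,[[x,y,zs[0]]])[0]; x0,y0=int(c[0])-k//2,int(c[1])-k//2; b=crop(im,x0,y0,k,k,f); d=b.copy()
    for z in zs: cv2.polylines(d,[np.round((proj(n,circ(x,y,z,r))-[x0,y0]+.5)*f-.5).astype(int)],True,(255,255,255),1)
    return np.vstack([b,d])
E
python3 - <<'E'
from h import *
I={k:cv2.imread(f'pics/{k}.png') for k in('scene0','top0','scene5','top5')}
st={'green':(.468,-.167),'red':(.471,-.17),'blue':(.474,-.172),'yellow':(.476,-.172)}
A=['green','red','blue','yellow']
for nm,v,c in(('s0',[('scene',I['scene0'])],A),('t0',[('top',I['top0'])],A),('s5',[('scene',I['scene5'])],A[:3])):
    P,e=pilefit(v,c,st); print(nm,{k:x.round(4).tolist() for k,x in P.items()},round(e,3))
p=P
row=[tile(I['scene5'],'scene',.4805,.0205,(.060,.072),.019),*[tile(I['scene5'],'scene',*p[k],(LV[k]+.012,LV[k]+.02),R[k]) for k in('blue',)]]
cv2.imwrite('pics/g5.png',np.hstack(row))
E
```

```text
s0 {'green': [0.5056, -0.1474], 'red': [0.4768, -0.1661], 'blue': [0.4785, -0.1669], 'yellow': [0.4755, -0.1708]} 0.331
t0 {'green': [0.4813, -0.17], 'red': [0.4745, -0.1686], 'blue': [0.4774, -0.1721], 'yellow': [0.4774, -0.1735]} 0.755
s5 {'green': [0.5059, -0.1475], 'red': [0.4769, -0.1661], 'blue': [0.4769, -0.1673]} 0.36
```

View pics/g5.png

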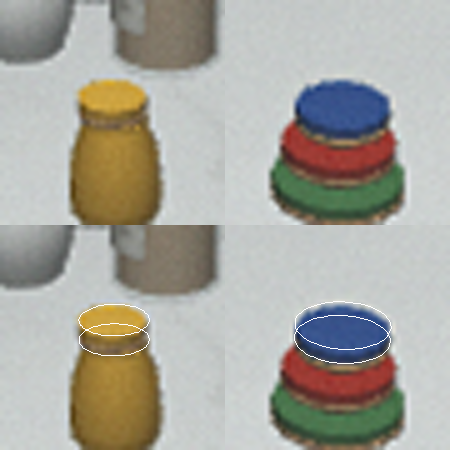

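```bash
python3 - <<'E'
from h import *
for f,pts in(('scene0',[(317,233),(316,240),(311,247),(322,250),(308,255),(316,261),(316,236),(308,259)]),('top0',[(335,229),(328,231),(325,231),(322,231),(340,235)])):
    im=cv2.imread(f'pics/{f}.png'); h=cv2.cvtColor(im,cv2.COLOR_BGR2HSV)
    print(f,[(p,h[p[1],p[0]].tolist()) for p in pts])
E
```

```text
scene0 [((317, 233), [21, 171, 218]), ((316, 240), [110, 137, 132]), ((311, 247), [2, 172, 168]), ((322, 250), [3, 169, 140]), ((308, 255), [59, 90, 131]), ((316, 261), [55, 69, 89]), ((316, 236), [20, 167, 145]), ((308, 259), [65, 73, 84])]
top0 [((335, 229), [22, 200, 221]), ((328, 231), [108, 161, 160]), ((325, 231), [4, 184, 141]), ((322, 231), [62, 95, 131]), ((340, 235), [178, 144, 159])]
```

```bash
sed -i "s/125 if k!='yellow' else 140,40),(hi+4/{'green':55,'blue':80,'red':115,'yellow':140}[k],40),(hi+4/; s/w=100$/w=80/; s/zeros((200,200)/zeros((160,160)/" h.py
python3 - <<'E'
from h import *
I={k:cv2.imread(f'pics/{k}.png') for k in('scene0','top0','scene5','top5')}
st={'green':(.468,-.167),'red':(.471,-.17),'blue':(.474,-.172),'yellow':(.476,-.172)}
A=['green','red','blue','yellow']
for nm,v,c in(('s0',[('scene',I['scene0'])],A),('t0',[('top',I['top0'])],A),('s5',[('scene',I['scene5'])],A[:3])):
    P,e=pilefit(v,c,st); print(nm,{k:x.round(4).tolist() for k,x in P.items()},round(e,3))
E
python3 mv.py .476,-.170,.09,90
```

```text
s0 {'green': [0.4766, -0.1666], 'red': [0.4752, -0.1668], 'blue': [0.4779, -0.1666], 'yellow': [0.4777, -0.169]} 0.158
t0 {'green': [0.4759, -0.1708], 'red': [0.4755, -0.1709], 'blue': [0.4774, -0.1716], 'yellow': [0.478, -0.1735]} 0.364
s5 {'green': [0.4766, -0.1666], 'red': [0.4752, -0.1672], 'blue': [0.4767, -0.167]} 0.166
t 5.95 tcp [ 0.4802 -0.1249  0.1624] yaw 89.79 z [-0.e+00  2.e-04 -1.e+00] gap 0.0513 F [ 0.6  0.4 -0.6] grip 0.0 j [-0.42  0.2  -0.31  1.06  0.    1.16]
.476,-.170,.09,90 [-0.0751 -0.0067  0.1206] turn -0.0024
```

Yellow is seated level: the disc at (113,98) sits flat on the rim, and the overlay rings fit. The remaining pile stands as before, with blue at (342,108). Next is the blue lid at (0.477, −0.1695).

carry_out(targets=[[-0.04,-0.003,0,0,0.27],[-0.075,-0.0055,0.01,0,0.27],[-0.075,-0.0055,0.06,0,0.27],[-0.075,-0.0055,0.11,0,0.27],[-0.075,-0.0055,0.15,0,0.27],[-0.075,-0.0055,0.154,0,0.27],[-0.075,-0.0055,0.154,0,0.27],[-0.075,-0.0055,0.154,0,0.27]])

```text
time: 6.62
ee_pos: [0.4776, -0.168, 0.071]
orientation: [0.0, 0.707, 0.707, 0.0]
ft_force: [0.2, 0.0, 0.5]
finger_gap: 0.0627
grasp_force: 0.0
```

```bash
python3 mv.py .477,-.1695,.058,90
```

```text
t 6.6167 tcp [ 0.4776 -0.168   0.071 ] yaw 90.05 z [ 5.e-04 -2.e-04 -1.e+00] gap 0.0627 F [0.2 0.  0.5] grip 0.0 j [-0.5   0.31 -0.42  0.85  0.    1.07]
.477,-.1695,.058,90 [-0.0024 -0.0011  0.0216] turn 0.0006
```

carry_out(targets=[[-0.0025,-0.001,0.015,0,0.27],[-0.0025,-0.001,0.0215,0,0.3],[-0.0025,-0.001,0.0215,0,0.34],[-0.0025,-0.001,0.0215,0,0.38],[-0.0025,-0.001,0.0215,0,0.42],[-0.0025,-0.001,0.0215,0,0.46],[-0.0025,-0.001,0.0215,0,0.55],[-0.0025,-0.001,0.0215,0,0.6],[-0.0025,-0.001,0.0215,0,0.6],[-0.0025,-0.001,0.0215,0,0.6]])

```text
time: 7.45
ee_pos: [0.4767, -0.1704, 0.0577]
orientation: [0.0, 0.707, 0.707, 0.0]
ft_force: [-1.1, 0.7, 5.9]
finger_gap: 0.0472
grasp_force: 25.7
```

carry_out(targets=[[0,0,-0.004,0,0.6],[0,0,-0.015,0,0.6],[0,0,-0.05,0,0.6],[0,0,-0.09,0,0.6],[0,0,-0.12,0,0.6],[0,0,-0.12,0,0.6],[0,0,-0.12,0,0.6]])

```text
time: 8.03
ee_pos: [0.4773, -0.1706, 0.1302]
orientation: [0.001, 0.707, 0.707, 0.0]
ft_force: [0.6, 0.1, -0.8]
finger_gap: 0.0468
grasp_force: 25.9
```

```bash
python3 mv.py .4635,-.3815,.13,90
```

```text
t 8.0333 tcp [ 0.4773 -0.1706  0.1302] yaw 89.98 z [ 0.0024 -0.0014 -1.    ] gap 0.0468 F [ 0.6  0.1 -0.8] grip 25.9 j [-0.5   0.25 -0.34  0.99 -0.    1.07]
.4635,-.3815,.13,90 [-0.3515 -0.0229  0.0008] turn -0.0003
```

carry_out(targets=[[-0.06,-0.004,0,0,0.6],[-0.12,-0.008,0,0,0.6],[-0.18,-0.012,0,0,0.6],[-0.24,-0.016,0,0,0.6],[-0.3,-0.02,0,0,0.6],[-0.353,-0.023,0,0,0.6],[-0.353,-0.023,0.01,0,0.6],[-0.353,-0.023,0.05,0,0.6],[-0.353,-0.023,0.07,0,0.6],[-0.353,-0.023,0.07,0,0.6],[-0.353,-0.023,0.07,0,0.6],[-0.353,-0.023,0.07,0,0.6]])

```text
time: 9.03
ee_pos: [0.4626, -0.3816, 0.0871]
orientation: [-0.0, 0.707, 0.707, 0.0]
ft_force: [0.1, 0.0, 0.3]
finger_gap: 0.047
grasp_force: 25.9
```

```bash
python3 mv.py .4635,-.3825,.073,90;python3 - <<'E'
from h import *
s=shot('scene'); cv2.imwrite('pics/scene6.png',s)
x,y,z=bot.get_obs()['ee_pos']; k,f=56,7
c=proj('scene',[[.4635,-.3815,.068]])[0]; x0,y0=int(c[0])-k//2,int(c[1])-k//2
b=crop(s,x0,y0,k,k,f); d=b.copy()
for q,col in((circ(x,y,z+.0023,.024),(0,255,255)),(circ(x,y,z-.0057,.024),(0,255,255)),(circ(.4635,-.3815,.06,.023),(255,0,255)),(circ(.4635,-.3815,.06,.018),(255,0,255))):
    cv2.polylines(d,[np.round((proj('scene',q)-[x0,y0]+.5)*f-.5).astype(int)],True,col,1)
cv2.imwrite('pics/g6.png',np.hstack([b,d]))
E
```

```text
t 9.0333 tcp [ 0.4626 -0.3816  0.0871] yaw 89.99 z [-3.e-04  3.e-04 -1.e+00] gap 0.047 F [0.1 0.  0.3] grip 25.9 j [-0.82  0.45 -0.15  0.97 -0.    0.75]
.4635,-.3825,.073,90 [-0.0015  0.0015  0.0235] turn -0.0001
```

View pics/g6.png

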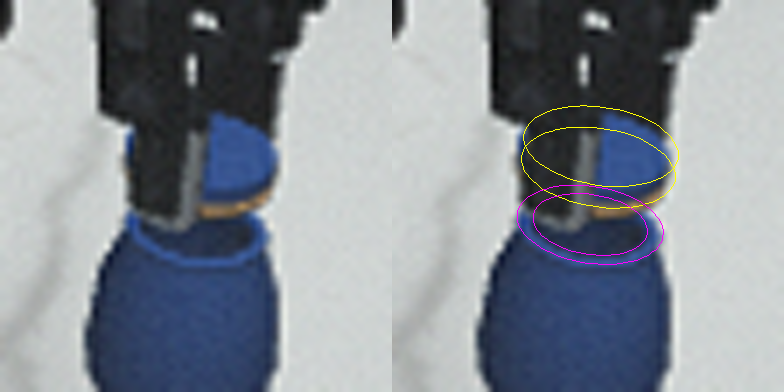

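The blue disc is held at (202,160) over the rim at (198,225). It sits about 1 mm to +y of the tool centre, and I'll allow for that.

carry_out(targets=[[-0.001,0.0005,0.008,0,0.6],[-0.001,0.0005,0.016,0,0.6],[-0.001,0.0005,0.022,0,0.6],[-0.001,0.0005,0.0235,0,0.6],[-0.001,0.0005,0.0235,0,0.6]])

```text
time: 9.5
ee_pos: [0.4626, -0.3823, 0.0726]
orientation: [-0.0, 0.707, 0.707, -0.0]
ft_force: [0.3, 0.3, -0.5]
finger_gap: 0.0469
grasp_force: 25.9
```

```bash
python3 mv.py .4633,-.3827,.072,90
```

```text
t 9.5 tcp [ 0.4626 -0.3823  0.0726] yaw 89.98 z [-6.e-04  6.e-04 -1.e+00] gap 0.0469 F [ 0.3  0.3 -0.5] grip 25.9 j [-0.82  0.46 -0.17  0.94 -0.    0.75]
.4633,-.3827,.072,90 [-0.0007  0.0012  0.001 ] turn -0.0003
```

carry_out(targets=[[-0.0007,0.001,0.001,0,0.43],[-0.0007,0.001,0.001,0,0.38],[-0.0007,0.001,0.001,0,0.34],[-0.0007,0.001,0.001,0,0.3],[-0.0007,0.001,-0.02,0,0.28],[-0.0007,0.001,-0.07,0,0.25]])

```text
time: 10.0
ee_pos: [0.4614, -0.3808, 0.1115]
orientation: [-0.004, 0.707, 0.707, 0.0]
ft_force: [-0.6, -0.6, -0.4]
finger_gap: 0.0639
grasp_force: 0.0
```

carry_out(targets=[[0,0,-0.05,0,0.15],[0.06,0.003,-0.07,0,0.15],[0.12,0.006,-0.07,0,0.15],[0.18,0.01,-0.07,0,0.15],[0.24,0.014,-0.07,0,0.15],[0.3,0.018,-0.07,0,0.15],[0.355,0.0212,-0.07,0,0.15],[0.355,0.0212,-0.07,0,0.15],[0.355,0.0212,-0.07,0,0.15]])

```text
time: 10.75
ee_pos: [0.4764, -0.1684, 0.1575]
orientation: [0.0, 0.706, 0.708, -0.0]
ft_force: [-0.1, -1.9, 0.6]
finger_gap: 0.0729
grasp_force: 0.0
```

```bash
python3 - <<'E'
from h import *
s=shot('scene'); cv2.imwrite('pics/scene7.png',s)
st={'green':(.476,-.167),'red':(.475,-.167)}
P,e=pilefit([('scene',s)],['green','red'],st); print({k:x.round(4).tolist() for k,x in P.items()},round(e,3))
LV['blue']=.052; P,e=pilefit([('scene',s)],['blue'],{'blue':(.463,-.3815)}); print(P,e)
# wood-band check: pixel columns through the seated lid, top to bottom
c=proj('scene',[[.4633,-.3815,.072]])[0]; h=cv2.cvtColor(s,cv2.COLOR_BGR2HSV)
for du in(-9,-5,0,5,9): print(du,[int(h[v,int(c[0])+du,0]) for v in range(int(c[1])-8,int(c[1])+20)])
E
python3 mv.py .4753,-.169,.038,90
```

```text
{'green': [0.4769, -0.1659], 'red': [0.4748, -0.1668]} 0.142
{'blue': array([ 0.46632205, -0.37848373])} 0.7549893507927743
-9 [81, 105, 83, 68, 96, 110, 109, 110, 111, 109, 110, 112, 110, 115, 16, 107, 113, 110, 111, 108, 110, 112, 111, 110, 111, 109, 110, 110]
-5 [90, 83, 90, 107, 110, 111, 110, 110, 110, 111, 110, 111, 109, 110, 111, 118, 17, 23, 111, 111, 112, 110, 112, 110, 111, 111, 111, 109]
0 [90, 80, 80, 109, 110, 110, 110, 111, 111, 109, 109, 111, 110, 111, 111, 111, 111, 17, 16, 110, 111, 110, 110, 110, 110, 110, 110, 111]
5 [90, 80, 102, 83, 107, 111, 111, 110, 112, 110, 111, 110, 111, 111, 110, 109, 118, 17, 112, 110, 111, 110, 111, 110, 111, 111, 111, 111]
9 [84, 90, 84, 75, 70, 66, 104, 110, 110, 110, 110, 111, 109, 112, 111, 18, 15, 110, 110, 111, 111, 110, 110, 110, 111, 111, 110, 109]
t 10.8 tcp [ 0.4766 -0.1697  0.1575] yaw 90.07 z [ 8.e-04 -9.e-04 -1.e+00] gap 0.0726 F [ 0.3 -0.7 -0. ] grip 0.0 j [-0.5   0.23 -0.29  1.05 -0.    1.07]
.4753,-.169,.038,90 [ 0.0013 -0.0024  0.1991] turn 0.0008
```

carry_out(targets=[[0.001,-0.0024,0.06,0,0.15],[0.001,-0.0024,0.12,0,0.15],[0.001,-0.0024,0.165,0,0.15],[0.001,-0.0024,0.18,0,0.15],[0.001,-0.0024,0.18,0,0.15],[0.001,-0.0024,0.18,0,0.15]])

```text
time: 11.3
ee_pos: [0.4751, -0.1705, 0.0494]
orientation: [0.0, 0.708, 0.706, -0.0]
ft_force: [-0.1, 0.2, 1.1]
finger_gap: 0.0723
grasp_force: 0.0
```

```bash
python3 mv.py .4753,-.169,.038,90
```

```text
t 11.3 tcp [ 0.4751 -0.1705  0.0494] yaw 89.9 z [-1.e-04 -1.e-04 -1.e+00] gap 0.0723 F [-0.1  0.2  1.1] grip 0.0 j [-0.5   0.33 -0.45  0.79 -0.    1.07]
.4753,-.169,.038,90 [0.0024 0.0003 0.0191] turn -0.0011
```

carry_out(targets=[[0.0024,0,0.015,0,0.15],[0.0024,0,0.019,0,0.17],[0.0024,0,0.019,0,0.2],[0.0024,0,0.019,0,0.23],[0.0024,0,0.019,0,0.27],[0.0024,0,0.019,0,0.31],[0.0024,0,0.019,0,0.35],[0.0024,0,0.019,0,0.45],[0.0024,0,0.019,0,0.5],[0.0024,0,0.019,0,0.5]])

```text
time: 12.13
ee_pos: [0.4752, -0.1681, 0.0384]
orientation: [0.001, 0.707, 0.707, 0.0]
ft_force: [-1.9, 0.3, 6.8]
finger_gap: 0.0567
grasp_force: 26.1
```

carry_out(targets=[[0,0,-0.004,0,0.5],[0,0,-0.015,0,0.5],[0,0,-0.05,0,0.5],[0,0,-0.1,0,0.5],[0,0,-0.15,0,0.5],[0,0,-0.155,0,0.5],[0,0,-0.155,0,0.5]])

```text
time: 12.72
ee_pos: [0.4765, -0.1688, 0.1331]
orientation: [0.003, 0.707, 0.707, 0.001]
ft_force: [-0.5, -0.1, -1.4]
finger_gap: 0.0568
grasp_force: 26.9
```

```bash
python3 mv.py .461,.392,.13,90
```

```text
t 12.7167 tcp [ 0.4765 -0.1688  0.1331] yaw 89.98 z [ 0.0046 -0.0025 -1.    ] gap 0.0568 F [-0.5 -0.1 -1.4] grip 26.9 j [-0.5   0.24 -0.34  0.99 -0.    1.07]
.461,.392,.13,90 [ 0.9347 -0.0262  0.0027] turn -0.0003
```

carry_out(targets=[[0.06,-0.002,0,0,0.5],[0.125,-0.003,0,0,0.5],[0.19,-0.005,0,0,0.5],[0.255,-0.007,0,0,0.5],[0.32,-0.009,0,0,0.5],[0.385,-0.011,0,0,0.5],[0.45,-0.013,0,0,0.5],[0.515,-0.015,0,0,0.5],[0.58,-0.017,0,0,0.5],[0.64,-0.019,0,0,0.5],[0.69,-0.021,0,0,0.5],[0.72,-0.022,0,0,0.5]])

```text
time: 13.72
ee_pos: [0.4604, 0.2668, 0.129]
orientation: [-0.001, 0.706, 0.708, -0.001]
ft_force: [0.2, -0.6, 0.2]
finger_gap: 0.0568
grasp_force: 26.9
```

```bash
python3 mv.py .461,.392,.13,90; python3 - <<'E'
from h import *
s=shot('scene'); t=shot('top'); cv2.imwrite('pics/scene8.png',s); cv2.imwrite('pics/top8.png',t)
a=cv2.resize(s,(504,378)); c=proj('scene',[[.461,.39,.05]])[0]; print(c)
k=[tile(s,'scene',.461,.39,(.06,),.028,45,4),tile(s,'scene',.4633,-.3815,(.06,.072),.024,45,4)]
r=np.hstack(k); b=np.zeros((378,r.shape[1],3),np.uint8); b[:min(378,r.shape[0])]=r[:378]
cv2.imwrite('pics/g8.png',np.hstack([cv2.resize(a,(430,322)),b[:322]]))
E
```

```text
t 13.7167 tcp [0.4604 0.2668 0.129 ] yaw 90.14 z [-2.1e-03 -2.0e-04 -1.0e+00] gap 0.0568 F [ 0.2 -0.6  0.2] grip 26.9 j [ 0.37  0.3  -0.27  1.01  0.    1.94]
.461,.392,.13,90 [ 0.2087  0.0015 -0.0017] turn 0.0015
[162.62413986 186.23040563]
```

View pics/g8.png

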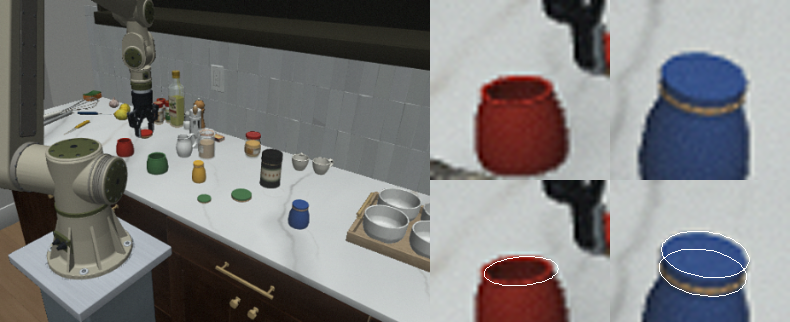

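Blue is seated level on its pot at (703,75), and the red pot is now in full view at (520,125), its rim about 1 px left of the drawn ring. Only one picture is left, so I'll refine this by numbers.

```bash
python3 - <<'E'
from h import *
s=cv2.imread('pics/scene8.png')
for c,p in(('red',(.461,.392)),('green',(.443,.191)),('yellow',(.4805,.0205)),('blue',(.4633,-.3815))):
    if c in('red','green'): print(c,'rim',rimfit(s,'scene',c,*p)[0].round(4),'sil',potfit(s,'scene',c,*p)[0].round(4))
P,e=pilefit([('scene',s)],['green'],{'green':(.476,-.166)}); print(P,e)
E
python3 mv.py .461,.392,.088,90
```

```text
red rim [0.4634 0.3989] sil [0.4628 0.3981 0.0159 0.0036]
green rim [0.4441 0.1932] sil [0.4427 0.1922 0.0145 0.0067]
{'green': array([ 0.47469076, -0.16697493])} 0.15664281570295882
t 13.8167 tcp [0.4606 0.2664 0.129 ] yaw 90.23 z [-2.e-03 -3.e-04 -1.e+00] gap 0.0569 F [ 0.2 -0.3 -0. ] grip 26.9 j [ 0.37  0.3  -0.27  1.01  0.    1.94]
.461,.392,.088,90 [0.2093 0.0017 0.0683] turn 0.0025
```

carry_out(targets=[[0.06,0.001,0,0,0.5],[0.12,0.001,0,0,0.5],[0.18,0.002,0,0,0.5],[0.2125,0.002,0.01,0,0.5],[0.2125,0.002,0.04,0,0.5],[0.2125,0.002,0.05,0,0.5],[0.2125,0.002,0.05,0,0.5],[0.2125,0.002,0.05,0,0.5],[0.2125,0.002,0.05,0,0.5]])

```text
time: 14.57
ee_pos: [0.4634, 0.3904, 0.1009]
orientation: [0.0, 0.708, 0.706, -0.0]
ft_force: [-0.6, 0.1, -0.4]
finger_gap: 0.0568
grasp_force: 26.9
```

```bash
python3 mv.py .4615,.394,.073,90; python3 - <<'E'
from h import *
s=shot('scene'); cv2.imwrite('pics/scene9.png',s)
x,y,z=bot.get_obs()['ee_pos']; zb=z-.018
h=cv2.cvtColor(s,cv2.COLOR_BGR2HSV)
print('d/dx,d/dy px per mm',(proj('scene',[[x+.01,y,z],[x,y+.01,z]])-proj('scene',[[x,y,z]]))/10)
m=(cv2.inRange(h,(0,110,30),(8,255,255))|cv2.inRange(h,(172,110,30),(180,255,255)))>0
E=lambda q:[proj('scene',q)[:,i].__getattribute__(f)().round(1) for i in(0,1) for f in('min','max')]
print('pred lid top',E(circ(x,y,zb+.02,.029)),'band bot',E(circ(x,y,zb+.012,.029)),'wood bot',E(circ(x,y,zb+.008,.029)))
print('pred rim(.462,.394)',E(circ(.462,.394,.06,.028)),'mouth',E(circ(.462,.394,.06,.023)))
c=proj('scene',[[x,y,.07]])[0].astype(int); x0=c[0]-17
print('cols from',x0)
g=cv2.cvtColor(s,cv2.COLOR_BGR2GRAY)
for v in range(c[1]-20,c[1]+16): print(v,''.join('R' if m[v,u] and h[v,u,2]>150 else 'r' if m[v,u] and h[v,u,2]>95 else 'd' if m[v,u] else '#' if g[v,u]<60 else 'w' if h[v,u,1]>55 else '.' for u in range(x0,x0+35)))
E
```

```text
t 14.5667 tcp [0.4634 0.3904 0.1009] yaw 89.88 z [-2.e-04 -4.e-04 -1.e+00] gap 0.0568 F [-0.6  0.1 -0.4] grip 26.9 j [ 0.57  0.45 -0.12  1.01 -0.    2.14]
.4615,.394,.073,90 [ 0.006  -0.0032  0.0465] turn -0.0013
d/dx,d/dy px per mm [[ 0.25243231 -0.09597385]
 [-0.21633561 -0.07787319]]
pred lid top [np.float64(151.8), np.float64(171.2), np.float64(166.4), np.float64(173.6)] band bot [np.float64(152.1), np.float64(171.4), np.float64(168.8), np.float64(176.0)] wood bot [np.float64(152.2), np.float64(171.5), np.float64(170.0), np.float64(177.3)]
pred rim(.462,.394) [np.float64(152.5), np.float64(170.9), np.float64(179.3), np.float64(186.5)] mouth [np.float64(154.1), np.float64(169.3), np.float64(179.9), np.float64(185.9)]
cols from 145
159 #######.####.........#######.......
160 #######.###..........#####.........
161 #######.###..........#######.......
162 ###########...........#####........
163 ###########...........#####........
164 ##########............#####........
165 ..########............#####........
166 ....#####.............#####........
167 ....#####.......wwwww.dd###.....
[... 383 characters left out ...]
wwwwww..............
178 ...................................
179 ...................................
180 ............wwRRrrrrRRR............
181 ..........RrrddddddddddrR..........
182 ........Rrddddddddddddddrw.........
183 ........rdddddddddddddddrr.........
184 ........rddddddddddddddrrd.........
185 ........rrdddddddddddrrrdd.........
186 ........drrRrrrrrrrrrdddddd........
187 .......rrrrrrrrrrrrrrrrdddd........
188 .......drrrrrrrrrrrrrrrrdddd.......
189 .......drrrrrrrrrrrrrrrrrddd.......
190 ......wdrrrrrrrrrrrrrrrrddddw......
191 ......wdrrrrrrrrrrrrrrrrddddw......
192 ......wdrrrrrrrrrrrrrrrrrdddw......
193 ......wdrrrrrrrrrrrrrrrrrdddd......
194 ......wdrrrrrrrrrrrrrrrrrdddd......
```

The pixel map shows the held red disc centred about where the TCP says, with its right edge at 171 and its wood foot at row 177. The pot rim spans columns 153–170 and rows 180–186, so the pot is at about (0.4617, 0.394). I'll settle, then measure the tool pose.

carry_out(targets=[[0,0,0.015,0,0.5],[0,0,0.02,0,0.5],[0,0,0.02,0,0.5],[0,0,0.02,0,0.5]])

```text
time: 14.95
ee_pos: [0.4629, 0.3912, 0.0883]
orientation: [-0.0, 0.707, 0.707, -0.0]
ft_force: [1.1, -0.1, -0.7]
finger_gap: 0.0571
grasp_force: 26.9
```

```bash
python3 mv.py .4617,.394,.073,90
```

```text
t 14.95 tcp [0.4629 0.3912 0.0883] yaw 89.96 z [-6.e-04 -5.e-04 -1.e+00] gap 0.0571 F [ 1.1 -0.1 -0.7] grip 26.9 j [ 0.57  0.46 -0.13  0.98 -0.    2.14]
.4617,.394,.073,90 [ 0.0047 -0.0019  0.0254] turn -0.0004
```

carry_out(targets=[[0.0045,-0.002,0.01,0,0.5],[0.0045,-0.002,0.018,0,0.5],[0.0045,-0.002,0.0235,0,0.5],[0.0045,-0.002,0.0235,0,0.5],[0.0045,-0.002,0.0235,0,0.5]])

```text
time: 15.37
ee_pos: [0.4615, 0.3941, 0.074]
orientation: [-0.0, 0.707, 0.707, -0.001]
ft_force: [-0.1, -0.9, -0.6]
finger_gap: 0.0569
grasp_force: 26.9
```

```bash
python3 mv.py .4617,.394,.0725,90
```

```text
t 15.3667 tcp [0.4615 0.3941 0.074 ] yaw 89.98 z [-8.e-04 -7.e-04 -1.e+00] gap 0.0569 F [-0.1 -0.9 -0.6] grip 26.9 j [ 0.57  0.47 -0.15  0.95 -0.    2.15]
.4617,.394,.0725,90 [-0.0001  0.0003  0.0025] turn -0.0002
```

carry_out(targets=[[0,0,0.0025,0,0.5],[0,0,0.0025,0,0.3],[0,0,0.0025,0,0.26],[0,0,0.0025,0,0.22],[0,0,0.0025,0,0.18],[0,0,-0.02,0,0.16],[0,0,-0.07,0,0.1],[0,0,-0.12,0,0]])

```text
time: 16.03
ee_pos: [0.4608, 0.3935, 0.146]
orientation: [-0.0, 0.707, 0.707, -0.002]
ft_force: [-0.1, -0.3, 0.5]
finger_gap: 0.0848
grasp_force: 0.0
```

carry_out(targets=[[-0.06,0.002,-0.02,0,0],[-0.125,0.003,-0.02,0,0],[-0.19,0.005,-0.02,0,0],[-0.255,0.007,-0.02,0,0],[-0.32,0.009,-0.02,0,0],[-0.385,0.011,-0.02,0,0],[-0.45,0.013,-0.02,0,0],[-0.515,0.015,-0.02,0,0],[-0.58,0.017,-0.02,0,0],[-0.645,0.019,-0.02,0,0],[-0.7,0.02,-0.02,0,0],[-0.73,0.022,-0.02,0,0]])

```text
time: 17.03
ee_pos: [0.475, -0.0472, 0.159]
orientation: [0.001, 0.708, 0.706, -0.0]
ft_force: [0.5, -0.9, 0.8]
finger_gap: 0.0853
grasp_force: 0.0
```

```bash
python3 mv.py .475,-.169,.08,90; python3 - <<'E'
from h import *
s=shot('scene'); t=shot('top'); cv2.imwrite('pics/scene10.png',s); cv2.imwrite('pics/top10.png',t)
for n,im in(('scene',s),('top',t)):
    P,e=pilefit([(n,im)],['green'],{'green':(.475,-.168)}); print(n,P,e)
h=cv2.cvtColor(t,cv2.COLOR_BGR2HSV); g=cv2.cvtColor(t,cv2.COLOR_BGR2GRAY)
m=(cv2.inRange(h,(0,100,30),(8,255,255))|cv2.inRange(h,(172,100,30),(180,255,255)))>0
print('top red disc pred',[proj('top',circ(.4617,.394,.072,.029))[:,i].__getattribute__(f)().round(1) for i in(0,1) for f in('min','max')])
for v in range(214,248): print(v,''.join('R' if m[v,u] and h[v,u,2]>150 else 'r' if m[v,u] and h[v,u,2]>95 else 'd' if m[v,u] else '#' if g[v,u]<60 else 'w' if h[v,u,1]>55 else '.' for u in range(130,166)))
E
```

```text
t 17.0333 tcp [ 0.475  -0.0472  0.159 ] yaw 89.8 z [ 0.0011 -0.0014 -1.    ] gap 0.0853 F [ 0.5 -0.9  0.8] grip 0.0 j [-0.27  0.17 -0.36  1.04 -0.    1.31]
.475,-.169,.08,90 [-0.2029  0.0007  0.1319] turn -0.0023
scene {'green': array([ 0.47574371, -0.16647178])} 0.15304347826086956
top {'green': array([ 0.4754248 , -0.17003418])} 0.11361256544502618
top red disc pred [np.float64(133.3), np.float64(152.9), np.float64(219.4), np.float64(238.9)]
214 ....................................
215 ....................................
216 ....................................
217 ....................................
218 ....................................
219 ....................................
220 ...........rRRRRRRw.................
221 .........RRRRRRRRRRrrd..............
222 ........RRRRRRRRRRRRrrdd............
223 .......RRRRRRRRRRRRRRrrddd..........
224 ......RRRRRRRRRRRRRRRRrdddd.........
225 ......RRRRRRRRRRRRRRRRRrdddd........
226 .....RRRRRRRRRRRRRRRRRRrddddw.......
227 .....RRRRRRRRRRRRRRRRRRrddddd.......
228 .....RRRRRRRRRRRRRRRRRRRwddddw......
229 .....RRRRRRRRRRRRRRRRRRRwddddd......
230 .....RRRRRRRRRRRRRRRRRRRrddddd......
231 .....RRRRRRRRRRRRRRRRRRrdddddd......
232 .....RRRRRRRRRRRRRRRRRRrdrdddd......
233 .....RRRRRRRRRRRRRRRRRrdrrdddd......
234 ......RRRRRRRRRRRRRRRRrrrrdddd......
235 ......wRRRRRRRRRRRRRRrrrrrrddd......
236 .......rrRRRRRRRRRRRrrrrrrrdd.......
237 ........rrRRRRRRRRRrrrrrrrddd.......
238 ........wrrrrrrrrrrrrrrrrrdd........
239 .........wddrrrrddrrrrrrrdd.........
240 ..........wdrrrrrrrrrrrrdd..........
241 ............rrrrrrrrrrddw...........
242 ..............rdddrddrw.............
243 ....................................
244 ....................................
245 ....................................
246 ....................................
247 ....................................
```

carry_out(targets=[[-0.065,0.001,0,0,0],[-0.13,0.001,0,0,0],[-0.19,0.001,0.01,0,0],[-0.202,0.001,0.06,0,0],[-0.202,0.001,0.12,0,0],[-0.202,0.001,0.17,0,0],[-0.202,0.001,0.2,0,0],[-0.202,0.001,0.2,0,0],[-0.202,0.001,0.2,0,0],[-0.202,0.001,0.2,0,0]])

```text
time: 17.97
ee_pos: [0.4765, -0.1648, 0.0398]
orientation: [0.001, 0.707, 0.707, 0.0]
ft_force: [0.3, 0.5, -0.1]
finger_gap: 0.0854
grasp_force: 0.0
```

```bash
python3 mv.py .4756,-.1685,.0185,90
```

```text
t 17.9667 tcp [ 0.4765 -0.1648  0.0398] yaw 90.03 z [ 1.6e-03 -7.0e-04 -1.0e+00] gap 0.0854 F [ 0.3  0.5 -0.1] grip 0.0 j [-0.49  0.34 -0.46  0.77  0.    1.08]
.4756,-.1685,.0185,90 [-0.0062 -0.0015  0.0355] turn 0.0003
```

carry_out(targets=[[-0.006,-0.0015,0.02,0,0],[-0.006,-0.0015,0.0355,0,0],[-0.006,-0.0015,0.0355,0,0.04],[-0.006,-0.0015,0.0355,0,0.08],[-0.006,-0.0015,0.0355,0,0.12],[-0.006,-0.0015,0.0355,0,0.16],[-0.006,-0.0015,0.0355,0,0.2],[-0.006,-0.0015,0.0355,0,0.25],[-0.006,-0.0015,0.0355,0,0.35],[-0.006,-0.0015,0.0355,0,0.38],[-0.006,-0.0015,0.0355,0,0.38]])

```text
time: 18.88
ee_pos: [0.4749, -0.1687, 0.0181]
orientation: [0.0, 0.707, 0.707, 0.0]
ft_force: [-1.3, 0.3, 5.3]
finger_gap: 0.0667
grasp_force: 26.8
```

carry_out(targets=[[0,0,-0.004,0,0.38],[0,0,-0.015,0,0.38],[0,0,-0.05,0,0.38],[0,0,-0.1,0,0.38],[0,0,-0.15,0,0.38],[0,0,-0.185,0,0.38],[0,0,-0.185,0,0.38]])

```text
time: 19.47
ee_pos: [0.4773, -0.17, 0.1334]
orientation: [0.004, 0.707, 0.707, 0.001]
ft_force: [0.9, -1.8, 0.2]
finger_gap: 0.067
grasp_force: 28.4
```

```bash
python3 mv.py .443,.190,.1,90
```

```text
t 19.4667 tcp [ 0.4773 -0.17    0.1334] yaw 89.98 z [ 0.0075 -0.0041 -1.    ] gap 0.067 F [ 0.9 -1.8  0.2] grip 28.4 j [-0.5   0.24 -0.34  0.99 -0.    1.07]
.443,.190,.1,90 [ 0.6003 -0.0579  0.0528] turn -0.0003
```

carry_out(targets=[[0.06,-0.005,0,0,0.38],[0.125,-0.011,0,0,0.38],[0.19,-0.017,0,0,0.38],[0.255,-0.023,0,0,0.38],[0.32,-0.03,0,0,0.38],[0.385,-0.036,0,0,0.38],[0.45,-0.042,0,0,0.38],[0.51,-0.048,0,0,0.38],[0.57,-0.054,0,0,0.38],[0.6,-0.057,0,0,0.38],[0.6,-0.057,0.03,0,0.38],[0.6,-0.057,0.05,0,0.38]])

```text
time: 20.47
ee_pos: [0.44, 0.193, 0.0974]
orientation: [0.0, 0.706, 0.708, 0.0]
ft_force: [-0.1, -0.2, -1.3]
finger_gap: 0.067
grasp_force: 28.4
```

carry_out(targets=[[0,0,0,0,0.38],[0,0,0,0,0.38],[0,0,0,0,0.38]])

```text
time: 20.72
ee_pos: [0.4406, 0.1912, 0.0984]
orientation: [-0.0, 0.707, 0.707, -0.0]
ft_force: [-0.3, -0.4, 0.1]
finger_gap: 0.0666
grasp_force: 28.4
```

```bash
python3 mv.py .443,.190,.073,90; python3 - <<'E'
from h import *
s=shot('scene'); cv2.imwrite('pics/scene11.png',s)
x,y,z=bot.get_obs()['ee_pos']; zb=z-.0181
h=cv2.cvtColor(s,cv2.COLOR_BGR2HSV)
print((proj('scene',[[x+.01,y,z],[x,y+.01,z]])-proj('scene',[[x,y,z]]))/10)
m=cv2.inRange(h,(45,50,20),(85,255,255))>0
E=lambda q:[float(getattr(proj('scene',q)[:,i],f)().round(1)) for i in(0,1) for f in('min','max')]
print('lid top',E(circ(x,y,zb+.02,.034)),'band bot',E(circ(x,y,zb+.012,.034)),'wood bot',E(circ(x,y,zb+.008,.034)))
print('rim',E(circ(.443,.19,.06,.033)),'mouth',E(circ(.443,.19,.06,.028)))
c=proj('scene',[[x,y,.07]])[0].astype(int); x0=c[0]-22; print('x0',x0)
g=cv2.cvtColor(s,cv2.COLOR_BGR2GRAY)
for v in range(c[1]-22,c[1]+22): print(v,''.join('G' if m[v,u] and h[v,u,2]>120 else 'r' if m[v,u] and h[v,u,2]>75 else 'd' if m[v,u] else '#' if g[v,u]<60 else 'w' if h[v,u,1]>55 else '.' for u in range(x0,x0+45)))
E
```

```text
t 20.7167 tcp [0.4406 0.1912 0.0984] yaw 89.95 z [-2.e-04 -1.e-04 -1.e+00] gap 0.0666 F [-0.3 -0.4  0.1] grip 28.4 j [ 0.24  0.23 -0.44  0.9  -0.    1.81]
.443,.190,.073,90 [-0.002   0.0041  0.0424] turn -0.0006
[[ 0.25448645 -0.11416787]
 [-0.25099435 -0.09244673]]
lid top [190.2, 214.7, 185.2, 195.2] band bot [190.4, 214.8, 187.7, 197.8] wood bot [190.5, 214.9, 189.0, 199.1]
rim [192.4, 215.8, 198.0, 208.2] mouth [194.2, 214.0, 198.8, 207.4]
x0 181
177 ###########..#####.........#######...........
178 ####d###d##..####..........#####.............
179 ##########..####...........##d###............
180 ##########..#d##...........######............
181 ##########..###............######............
182 .####d#########............###d##............
183 .#####d########.............#####............
184 ...###########..............#####............
185 .....#########..............#####............
186 .......#d#d##.....GGGGGGrGGrddd###...........
187 .......#####...rrrrrrrrrrrrrrrrd##...........
188 .......######..drrrrrrrrrrrrrrrrr#...........
189 ........#####..rrrrrrrrrrrrrrrrrrr.......
[... 854 characters left out ...]

207 ...........rddrrrrrddddddrrrrrdddddd.........
208 ...........drrrdrrrrrrrrrrrdrddrdddd.........
209 ...........ddrrrrrrrrrrrrrrrrrrrrddd.........
210 ..........ddrrrrrrrrrrrrrrrrrrrrrdddd........
211 ..........ddrrrrrrrrrrrrrrrrrrrdrdddd........
212 ..........dddrrrrrrrrrrrrrrrrrrrddddd........
213 ..........ddddrrrrrrrrrrrrrrrrdrddddd........
214 ..........dddrrrrrrrrrrrrrrrrrrrddddd........
215 ..........dddrrrrrrrrrrrrrrrrrrrrddddd.......
216 ..........dddrrrrrrrrrrrrrrrrrrddddddd.......
217 ..........ddddrrrrrrrrrrrrrrrrrrddddd#.......
218 ..........ddddrrrrrrrrrrrrrrrrrddddddd.......
219 ..........ddddrrrrrrrrrrrrdrdrdddddddd.......
220 ..........rddddrrrrrrrrrrrdrrrddddddd........
```

The pixel map agrees with the prediction for both the held lid and the green rim (columns 193–215, rows 199–208). The green pot is at (0.443, 0.190).

carry_out(targets=[[-0.002,0.004,0.012,0,0.38],[-0.002,0.004,0.025,0,0.38],[-0.002,0.004,0.035,0,0.38],[-0.002,0.004,0.041,0,0.38],[-0.002,0.004,0.041,0,0.38],[-0.002,0.004,0.041,0,0.38]])

```text
time: 21.27
ee_pos: [0.4425, 0.1901, 0.0731]
orientation: [-0.0, 0.707, 0.707, -0.001]
ft_force: [-0.2, -0.0, -0.8]
finger_gap: 0.0663
grasp_force: 28.4
```

```bash
python3 mv.py .443,.190,.072,90
```

```text
t 21.2667 tcp [0.4425 0.1901 0.0731] yaw 89.97 z [-1.1e-03 -4.0e-04 -1.0e+00] gap 0.0663 F [-0.2 -0.  -0.8] grip 28.4 j [ 0.24  0.26 -0.47  0.83 -0.    1.81]
.443,.190,.072,90 [-0.0002  0.0008  0.0019] turn -0.0004
```

Release, lift clear, and move aside for the final check.

carry_out(targets=[[0,0.0008,0.002,0,0.38],[0,0.0008,0.002,0,0.18],[0,0.0008,0.002,0,0.14],[0,0.0008,0.002,0,0.1],[0,0.0008,0.002,0,0.05],[0,0.0008,-0.02,0,0],[0,0.0008,-0.07,0,0],[0,0.0008,-0.13,0,0],[0,0.0008,-0.15,0,0]])

```text
time: 22.02
ee_pos: [0.4453, 0.1908, 0.168]
orientation: [0.002, 0.707, 0.707, 0.002]
ft_force: [0.9, 0.3, 0.5]
finger_gap: 0.085
grasp_force: 0.0
```

carry_out(targets=[[-0.06,0,-0.05,0,0],[-0.125,0,-0.1,0,0],[-0.19,0,-0.1,0,0],[-0.255,0,-0.1,0,0],[-0.32,0,-0.1,0,0],[-0.385,0,-0.1,0,0],[-0.45,0,-0.1,0,0],[-0.5,0,-0.1,0,0],[-0.5,0,-0.1,0,0],[-0.5,0,-0.1,0,0],[-0.5,0,-0.1,0,0]])

```text
time: 22.93
ee_pos: [0.4429, -0.1096, 0.2236]
orientation: [-0.0, 0.708, 0.707, 0.0]
ft_force: [-0.3, 0.9, -0.1]
finger_gap: 0.0853
grasp_force: 0.0
```

```bash
python3 mv.py; python3 - <<'E'
from h import *
s=shot('scene'); t=shot('top'); cv2.imwrite('pics/scene12.png',s); cv2.imwrite('pics/top12.png',t)
r8=cv2.imread('pics/scene10.png')
a=np.hstack([tile(s,'scene',.4805,.0205,(.060,.072),.019,40,5),tile(s,'scene',.443,.19,(.06,.072),.034,40,5),tile(s,'scene',.4617,.394,(.06,.072),.029,40,5),tile(s,'scene',.4633,-.3815,(.06,.072),.024,40,5)])
b=np.hstack([crop(t,120,205,95,50,4)[:190],crop(t,195,205,105,50,4)[:190]])
o=np.zeros((a.shape[0]+190,800,3),np.uint8); o[:a.shape[0],:a.shape[1]]=a; o[a.shape[0]:,:b.shape[1]]=b[:, :800]
cv2.imwrite('pics/fin.png',o)
E
```

```text
t 22.9333 tcp [ 0.4429 -0.1096  0.2236] yaw 89.93 z [-4.e-04  5.e-04 -1.e+00] gap 0.0853 F [-0.3  0.9 -0.1] grip 0.0 j [-0.42  0.09 -0.28  1.19  0.    1.15]
```

View pics/fin.png

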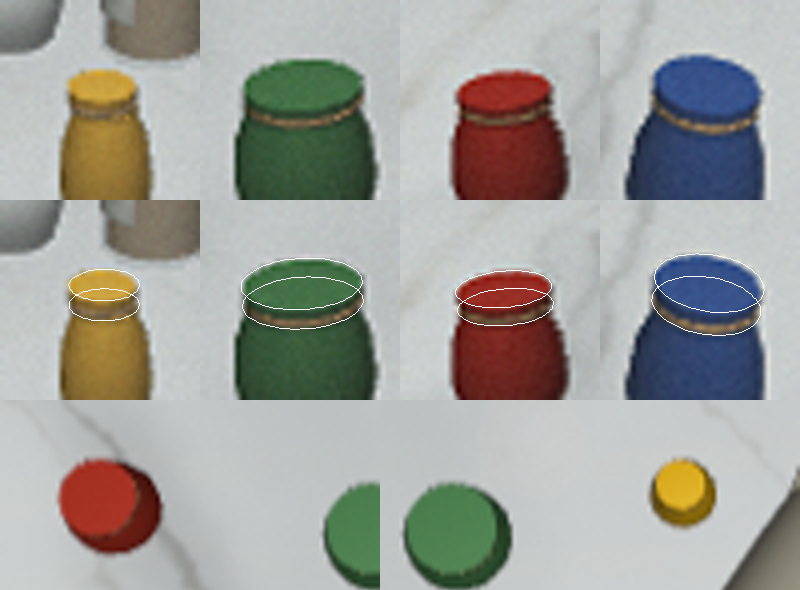

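All four lids sit level on their rims: yellow (103,88), green (304,90), red (504,92) and blue (706,85). The rings drawn at 60 and 72 mm fit their discs, so I'm handing the job in.

```bash
python3 -c "
from station import bot
print(bot.job_done())"
```

```text
the job is handed in; nothing more can be done
None
```

I seated all four lids level in the pots of their own colour, taken from the top of the pile down (yellow, blue, red, green), and handed the job in after about 23 s of robot time; no verdict came back.

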